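# Open the desiccant canister whose cap may lock either way

### The job

Seat the white desiccant canister upright and fully home in the square pocket of the bench fixture and let go of it. Then find out which way its orange quarter-turn cap unlocks (some are cut left-handed, some right-handed, and nothing outside shows which) without forcing it against its stop; turn it free while the canister stays seated, lift the cap off and finish while still holding it upright in the air, its disc at least 5 cm above the canister. Leave the loose egg stand, specimen box and wooden block where they are.

Things in the scene. Friction and masses are not known exactly. Their poses are not given: they have to be found in the camera images.
- canister: White loose canister, 0.6 kg: square foot 54 x 54 x 40 mm tall, flat sides along its x and y axes (grip them about 35 mm up), then a round collar 52 mm across, top 58 mm up. 82 mm tall with its cap. Origin: centre of the underside; z up. Starts upright on the worktop, cap locked on; fits the pocket at any quarter turn.
- cap: Orange loose cap, 0.16 kg: disc 52 mm across, 6 mm thick; on it a wing grip 42 mm long (along cap x), 13 mm thick (cap y), 18 mm high, its top 24 mm above the origin. A cross-bar reaching 17 mm below is caught in the collar. Origin: centre of the disc's underside, resting on the collar; z up. At the start cap x is within 5 degrees of canister x (locked).
- cap_grip (a point): Centre of the wing grip, on the cap's axis, 15 mm above its origin. Turned the wrong way (either way, by chance) the cap meets a hard stop at 15 to 25 degrees: a 30 degree try tells; pressing on with over 1 N m forces it. The right way takes under 0.2 N m; from 50 to 120 degrees (best 60 to 80) it lifts straight off. Locked, it lifts 2 mm, then the canister comes too.
- fixture: Fixture fixed to the worktop: dark steel plate 110 x 110 x 6 mm, four wooden walls 10 mm thick and 12 mm high forming a 58 x 58 mm square pocket, sides along its x and y. Origin: centre of the plate's underside, at worktop height. Pocket floor 6 mm, wall tops 18 mm above it. It lets the canister turn 4 degrees at most.
- egg_stand: Bystander: blue egg on a small turned wooden stand, 45 x 45 x 64 mm, loose, behind the work. Origin: centre of its underside.
- specimen_box: Bystander: clear specimen box with an egg on cotton, 68 x 65 x 42 mm, loose, behind the work, right of the egg stand. Origin: centre of its underside.
- spacer_block: Bystander: small wooden block, 40 x 60 x 27 mm, loose, at the far left. Origin: centre of its underside.
Things that resemble listed ones, but are neither listed nor needed, are in the scene too. Of the things like the cap, leave any that is purple; of the rest the smaller one is meant.

How it is judged:
On the way, in this order (a step that is already met when the one before it is completed fails the run):
1. the canister, its cap still locked, stands fully home in the pocket and has been let go (horizontal distance between canister and fixture below 0.005 m and z of canister in the frame of fixture below 0.009 m and angle between canister's own z axis and vertical below 0.06 rad and contact force between the fingers and canister below 0.1 N and z of cap in the frame of canister below 0.063 m), for 0.2 s.
2. the cap has been turned free (45 degrees or more from locked) on the seated canister (angle between the x axis of cap and the x axis of canister, either way round above 0.785 rad and z of cap in the frame of canister below 0.068 m and z of canister in the frame of fixture below 0.011 m and horizontal distance between canister and fixture below 0.006 m), for 0.05 s.
At the end, for the whole second after the job is handed in: The fingers hold the cap still and upright (within 20 degrees), its disc's underside at least 50 mm above the canister's collar and free of the canister; the canister stands upright and fully home in the pocket (centre within 5 mm, no more than 3 mm off the floor), untouched by the arm (z of cap in the frame of canister above 0.108 m and angle between cap's own z axis and vertical below 0.35 rad and contact force between the fingers and cap above 1 N and contact force between each of cap, the arm and canister below 0.1 N and linear speed of cap below 0.03 m/s and horizontal distance between canister and fixture below 0.005 m and z of canister in the frame of fixture below 0.009 m and angle between canister's own z axis and vertical below 0.06 rad); the arm keeps its last pose, push and grip.
It fails at once if a bystander (egg stand, specimen box, wooden block) is moved by more than 15 mm (distance of any of egg_stand, specimen_box, spacer_block from where it was at the start of the episode above 0.015 m).
It fails at once if the canister is tipped over (more than 35 degrees) (angle between canister's own z axis and vertical above 0.6 rad).
It fails at once if the cap is forced against its stop (over 150 N between cap and canister) (contact force between cap and canister above 150 N).
It also fails if it takes over 56 s, if anything falls off the work surface, if the arm or the gripper's body presses on something with over 40 N, if the wrist force passes 120 N, or if a joint passes its speed limit or range.

### The arm

A 6-joint arm with a two-finger parallel gripper is mounted at the origin on a cart in front of the work surface, level with it; the furniture and walls round the work are solid. World frame = base frame: x ahead of the robot, y to its left, z up, the work surface at z = 0. Lengths are in m, angles in rad, forces in N, time in s.
With the tool pointing down it reaches from about 0.35 to 0.975 m from the base axis. Payload 4.9 kg.
Tool frame: the origin (TCP) lies midway between the tips of the shut fingers; the grasp point (between the pads) lies 19 mm behind it; z points along the fingers, y is the direction in which the jaws open and shut (so a half turn about z gives the same grasp; the last joint's range is limited). The gripper opens to 85 mm and grips with 20 to 120 N. Pads are 22 mm wide; open, the fingers measure 114 mm over their backs; the gripper's body (76 mm by 85 mm) begins 54 mm behind the grasp point. The pads swing forward as they close: fully open they stand 13 mm farther back than shut.
Start: joints at [1.149, 0.053, 1.613, -0, 1.476, -0.119], TCP at [0.186, 0.597, 0.231] pointing down, gripper open.
Joint ranges: [-3.01, 3.01], [-1.01, 2.22], [0.06, 2.58], [-1.02, 4.17], [0.09, 2.62], [-3.14, 3.14]. Speed limits (rad/s): [2.57, 2.57, 3.14, 3.14, 3.14, 3.14].

### API

Orientations are given as a rotation vector (axis times angle).
In Python, from station import ctrl gives the robot as it stands.
- The arm moves only by the tool play_rows, never from a script. Its argument "motion" is a list that holds one entry, the list of rows, each a list of 7 numbers: the closure, from -1 (fully open) to 1 (shut), then the shift along the tool's x, y, z in cm, then the turn, a rotation vector about the tool's x, y, z in degrees. A call has 1 to 20 rows; each row is the pose to reach, as a shift and turn from the pose measured when the call began, along the tool's axes at that moment; what a row does not reach only later rows make up. A row lasts 1/8 s, in which the tool goes at most 62.5 mm and 10.7 degrees, less where a joint would pass 70% of its speed; a pose out of reach is approached as far as the arm can. A call with a gripper value outside its range is refused whole. The fingers move at their own pace and stop on an object; "newtons" is the grip in N (left out, the last holds). Time passes only in rows, so rows that repeat a pose let the fingers close. It gives the time, the measured TCP pose, the force and the opening at its end, in the units of the state.
- ctrl.get_obs(): the state, without advancing time (a new reading comes with each control period).
- ctrl.get_image(name): name is "scene" or "side" or "wrist"; returns a dict with "color" (480x640x3 uint8, red, green, blue), "mtx" (3x3 intrinsics, pixels), "D" ([k1, k2, p1, p2, k3] as OpenCV has them; the pictures are not rectified), "T" (4x4, takes a point from camera to world coordinates). Camera axes: x right, y up, looking along -z (the intrinsics and any distortion apply to the point x, -y, -z); pixel columns grow to the right and rows downward; lengths in m; the calibration is good to about 2 mm. A picture is of the moment at which its call begins. There is no depth.
- ctrl.finish_job(): hands the job in, once; it reports no verdict.
The state is a dict: "t": time; "q": joint angles; "dq": joint speeds; "effort": joint torques, N m; "tool_pos": TCP position; "tool_rot": TCP orientation; "contact_force": force on the tool from outside, world axes, zero at the start; "wrist_torque": the same for the moment, N m; "opening": finger opening in m.
Only numpy, scipy, OpenCV 4.12 (cv2) and the standard library are available. Lean on these libraries where they do the work, as an engineer would, in place of code of your own. Each camera call takes 0.05 s, during which the arm holds its last target.

## Working session

There is one attempt and no reset: what is moved stays moved. The work goes in short steps, Python scripts to look and compute and a tool call to move; the robot and the scene stay as the last step left them, time stands still between calls to the robot, and variables do not carry over. Pictures are saved under pics/ and viewed, and the job is handed in when it is done.

Besides the shell and the picture viewer there is one more tool, called after "Request:" as name(argument=value, ...) on one line, values as JSON. play_rows: Moves the arm, as the interface text tells. Its arguments: {"type":"object","properties":{"motion":{"type":"array"},"newtons":{"type":"number"}},"required":["motion"]}

```bash
ls; mkdir -p pics; cat > h.py <<'E'
import numpy as np, cv2
from station import ctrl
def snap(name, fn):
    im=ctrl.get_image(name); cv2.imwrite('pics/'+fn+'.png', cv2.cvtColor(im['color'],cv2.COLOR_RGB2BGR))
    np.savez('pics/'+fn+'.npz', **im); return im
def load(fn): return dict(np.load('pics/'+fn+'.npz'))
def ray(im,uv):
    p=cv2.undistortPoints(np.array(uv,float).reshape(-1,1,2),im['mtx'],im['D']).reshape(-1,2)
    d=np.c_[p[:,0],-p[:,1],-np.ones(len(p))]
    T=im['T']; return T[:3,3], d@T[:3,:3].T
def onz(im,uv,z):
    o,d=ray(im,uv); return o+d*((z-o[2])/d[:,2])[:,None]
def proj(im,P):
    T=im['T']; p=(np.atleast_2d(P)-T[:3,3])@T[:3,:3]
    q=np.c_[p[:,0],-p[:,1],-p[:,2]]
    return cv2.projectPoints(q,np.zeros(3),np.zeros(3),im['mtx'],im['D'])[0].reshape(-1,2)
E
python3 - <<'E'
from h import *
np.set_printoptions(precision=4,suppress=True)
for n in ['scene','side','wrist']:
    im=snap(n,n+'0'); print(n,im['mtx'],im['D'],im['T'])
print(ctrl.get_obs())
E
```

```text
pics
scene [[435.5372   0.     315.646 ]
 [  0.     435.5372 234.8138]
 [  0.       0.       1.    ]] [-0.0623  0.      0.      0.      0.    ] [[ 0.1483  0.7476 -0.6474 -0.0716]
 [-0.9889  0.1124 -0.0968 -0.1756]
 [ 0.0004  0.6546  0.756   0.8248]
 [ 0.      0.      0.      1.    ]]
side [[608.8728   0.     324.0101]
 [  0.     608.8728 229.4283]
 [  0.       0.       1.    ]] [0.0264 0.     0.     0.     0.    ] [[-0.9997 -0.0111 -0.0237  0.5499]
 [-0.0126 -0.5881  0.8087  1.0242]
 [-0.0229  0.8087  0.5877  0.8537]
 [ 0.      0.      0.      1.    ]]
wrist [[365.258    0.     321.3717]
 [  0.     365.258  248.5329]
 [  0.       0.       1.    ]] [-0.0415  0.      0.      0.      0.    ] [[ 0.2971 -0.9062 -0.3009  0.1085]
 [ 0.9548  0.2808  0.0971  0.6205]
 [-0.0035 -0.3161  0.9487  0.3735]
 [ 0.      0.      0.      1.    ]]
{'t': 0.15, 'q': array([ 1.149 ,  0.0533,  1.614 , -0.    ,  1.476 , -0.119 ]), 'dq': array([ 0.0012, -0.0026, -0.0035, -0.0008, -0.0002, -0.001 ]), 'effort': array([  0.0002, -39.4242, -37.0722,  -0.0001,   0.0047,  -0.    ]), 'tool_pos': array([0.1862, 0.5961, 0.2303]), 'tool_rot': array([-0.4738, -3.1052,  0.0025]), 'contact_force': array([ 0.0531, -0.0189,  0.1546]), 'wrist_torque': array([-0.0161, -0.0139,  0.0039]), 'opening': 0.08532857451189306}
```

View pics/scene0.png

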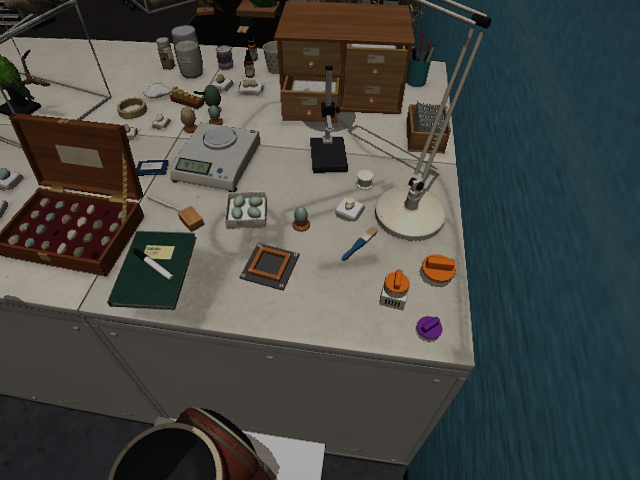

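View pics/side0.png

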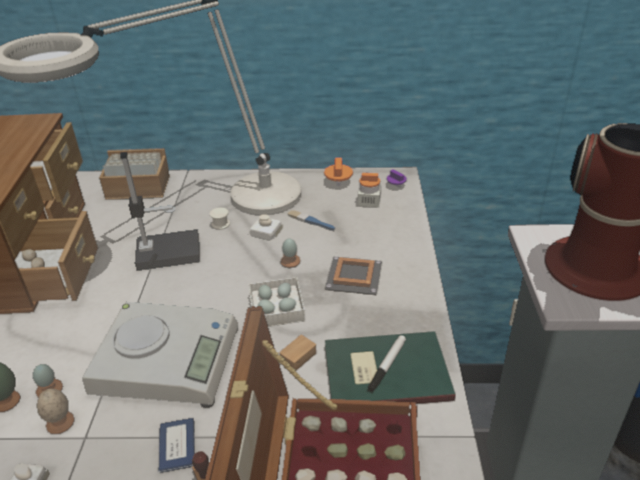

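View pics/wrist0.png

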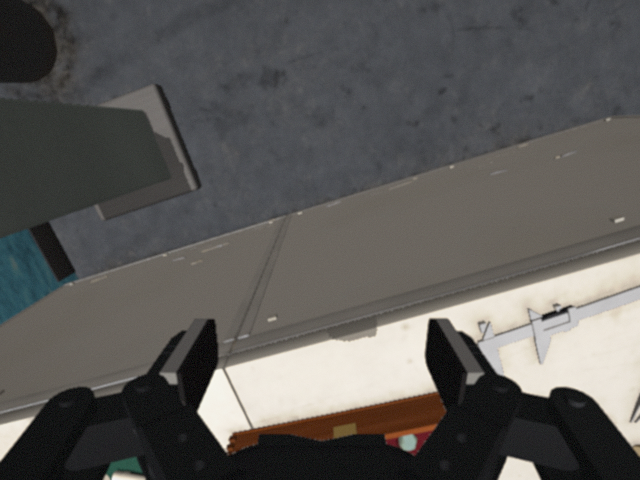

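The scene view shows the canister with its orange cap at (396,285), a larger loose orange cap at (438,267), a purple one at (429,327), and the fixture at (270,263). The egg stand is at (301,217), the specimen box at (350,208) and the block at (190,218). The wrist view sees nothing useful yet.

```bash
python3 - <<'E'
from h import *
np.set_printoptions(precision=4,suppress=True)
sc=load('scene0'); sd=load('side0')
for n,im in (('scene',sc),('side',sd)):
    hsv=cv2.cvtColor(im['color'],cv2.COLOR_RGB2HSV)
    m=cv2.inRange(hsv,(5,170,120),(18,255,255))
    k,l,s,c=cv2.connectedComponentsWithStats(m)
    for i in range(1,k):
        if s[i,4]>60: print(n,s[i],c[i],onz(im,c[i],0.064))
print('fix scene', onz(sc,[(271,263)],.018), 'side',onz(sd,[(354,272)],.018))
for n,z,a,b in (('egg',.03,(301,220),(289,253)),('box',.02,(350,208),(265,228)),('block',.013,(190,217),(298,351))): print(n,onz(sc,[a],z),onz(sd,[b],z))
for im,f,(x,y,w,h) in ((sc,'a',(340,230,130,120)),(sd,'b',(310,145,120,90)),(sc,'c',(225,225,90,80)),(sd,'d',(310,245,90,60))):
    cv2.imwrite(f'pics/crop_{f}.png',cv2.resize(cv2.cvtColor(im['color'][y:y+h,x:x+w],cv2.COLOR_RGB2BGR),None,fx=5,fy=5,interpolation=cv2.INTER_CUBIC))
a=[cv2.imread(f'pics/crop_{f}.png') for f in 'abcd']
c=np.zeros((1200,1300,3),np.uint8)
for im,(x,y) in zip(a,((0,0),(650,0),(0,650),(650,650))): c[y:y+im.shape[0],x:x+im.shape[1]]=im[:1200-y,:1300-x]
cv2.imwrite('pics/crops.png',cv2.resize(c,(650,600)))
E
```

```text
scene [249 247  41  32 268] [269.2164 262.5784] [[0.4852 0.0105 0.064 ]]
scene [422 255  34  26 510] [438.8137 267.5294] [[ 0.5265 -0.3578  0.064 ]]
scene [385 270  24  22 350] [396.9    281.1086] [[ 0.4771 -0.2679  0.064 ]]
fix scene [[0.5183 0.0174 0.018 ]] side [[0.5178 0.0294 0.018 ]]
egg [[ 0.6518 -0.0306  0.03  ]] [[ 0.6587 -0.0229  0.03  ]]
box [[ 0.7214 -0.1467  0.02  ]] [[ 0.7221 -0.1314  0.02  ]]
block [[0.6355 0.2566 0.013 ]] [[0.627  0.2477 0.013 ]]
```

View pics/crops.png

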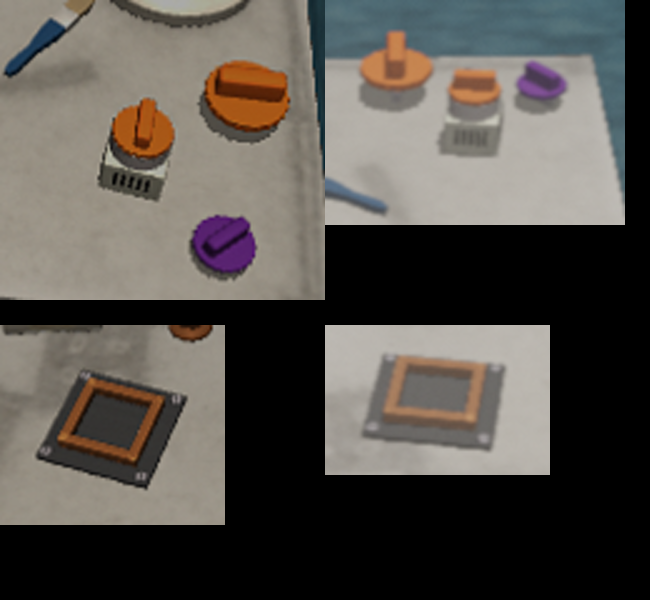

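The crops show the small orange cap on the canister, with its wing roughly along world x, and a square fixture pocket turned by some amount. Next I work out a wrist view above the fixture.

```bash
cat >> h.py <<'E'
from scipy.spatial.transform import Rotation as Rn
def Rdown(th):  # tool y axis at world angle th (rad), z down
    y=np.array([np.cos(th),np.sin(th),0]); z=np.array([0,0,-1.]); x=np.cross(y,z); return np.c_[x,y,z]
def row(pos,th,o=None):
    o=o or ctrl.get_obs(); R0=Rn.from_rotvec(o['tool_rot']).as_matrix()
    s=R0.T@(np.array(pos)-o['tool_pos'])*100
    r=Rn.from_matrix(R0.T@Rdown(th)).as_rotvec(degrees=True)
    return np.round(s,2),np.round(r,2)
def ty(o=None):
    o=o or ctrl.get_obs(); R0=Rn.from_rotvec(o['tool_rot']).as_matrix(); return np.arctan2(R0[1,1],R0[0,1]),R0
E
python3 - <<'E'
from h import *
np.set_printoptions(precision=4,suppress=True)
o=ctrl.get_obs(); th,R=ty(o); print(np.degrees(th)); print(R)
w=load('wrist0'); print('cam in tool',R.T@(w['T'][:3,3]-o['tool_pos']), R.T@w['T'][:3,:3])
print('q1 deg',np.degrees(o['q'][[0,5]]))
sc=load('scene0');sd=load('side0')
# plate corners from crop: crops composite scale 2.5
f=lambda P,ox,oy,cx,cy:[(cx+(x-ox)/2.5,cy+(y-oy)/2.5) for x,y in P]
# crop c origin (0,325) img origin (225,225)
P=f([(85,372),(187,397),(147,487),(38,458)],0,325,225,225); A=onz(sc,P,.006); print(A,A.mean(0))
Q=f([(388,353),(504,364),(492,448),(362,435)],325,325,310,245); B=onz(sd,Q,.006); print(B,B.mean(0))
for t in (90,80,70): print(t,row((0.47,0.03,0.25),np.radians(t)))
E
```

```text
72.65034953265283
[[-0.9545  0.2982 -0.0007]
 [ 0.2982  0.9545 -0.0015]
 [ 0.0002 -0.0016 -1.    ]]
cam in tool [ 0.0814 -0.0001 -0.1432] [[ 0.0011  0.9487  0.3163]
 [ 1.     -0.0017  0.0014]
 [ 0.0019  0.3163 -0.9487]]
q1 deg [65.8324 -6.8178]
[[ 0.5803  0.0619  0.006 ]
 [ 0.5644 -0.0421  0.006 ]
 [ 0.4575 -0.0243  0.006 ]
 [ 0.4736  0.0809  0.006 ]] [0.519  0.0191 0.006 ]
[[ 0.5578 -0.0402  0.006 ]
 [ 0.4555 -0.023   0.006 ]
 [ 0.4724  0.0867  0.006 ]
 [ 0.5797  0.0692  0.006 ]] [0.5164 0.0232 0.006 ]
90 (array([-43.97, -45.58,  -1.9 ]), array([ -0.09,  -0.02, -17.35]))
80 (array([-43.97, -45.58,  -1.9 ]), array([-0.09, -0.02, -7.35]))
70 (array([-43.97, -45.58,  -1.9 ]), array([-0.09, -0.01,  2.65]))
```

```bash
python3 - <<'E'
from h import *
for p in ((0.40,0.30,0.25),(0.43,-0.12,0.25)): print(row(p,np.radians(81)))
E
```

```text
(array([-29.24, -21.89,  -1.94]), array([-0.09, -0.02, -8.35]))
(array([-44.63, -61.09,  -1.88]), array([-0.09, -0.02, -8.35]))
```

Request:
play_rows(motion=[[[-1,-6,-4.4,-0.5,0,0,-3],[-1,-12,-9,-1,0,0,-8.35],[-1,-17.5,-13,-1.5,0,0,-8.35],[-1,-23,-17.5,-1.9,0,0,-8.35],[-1,-29,-22,-1.9,0,0,-8.35],[-1,-32,-27.5,-1.9,0,0,-8.35],[-1,-34.5,-33,-1.9,0,0,-8.35],[-1,-37,-38.5,-1.9,0,0,-8.35],[-1,-39,-44,-1.9,0,0,-8.35],[-1,-41.5,-50,-1.9,0,0,-8.35],[-1,-43.5,-55.5,-1.9,0,0,-8.35],[-1,-44.6,-61.1,-1.9,0,0,-8.35],[-1,-44.6,-61.1,-1.9,0,0,-8.35],[-1,-44.6,-61.1,-1.9,0,0,-8.35]]])

```text
t: 1.9
tool_pos: [0.4292, -0.1218, 0.2499]
tool_rot: [-0.253, -3.13, 0.002]
contact_force: [-0.4, 0.5, -1.1]
opening: 0.085
```

```bash
python3 - <<'E'
from h import *
snap('wrist','wrist1'); print(ctrl.get_obs()['dq'])
E
```

```text
[ 0.04215385 -0.00965244  0.00452747  0.00522323  0.00175246  0.0008222 ]
```

View pics/wrist1.png

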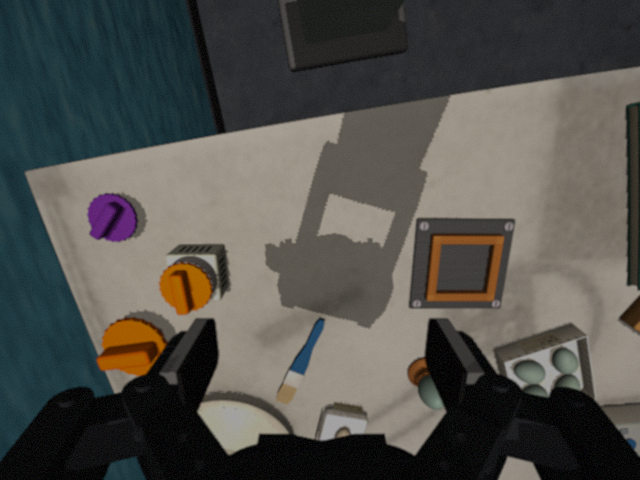

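This wrist view shows the fixture at (463,265), the canister and cap at (188,283), the larger orange decoy at (130,350) and the purple one at (112,217). I measure from it.

```bash
cat > meas.py <<'E'
from h import *
np.set_printoptions(precision=4,suppress=True)
def world_rect(im,cnt,z):
    P=onz(im,cnt.reshape(-1,2),z)[:,:2].astype(np.float32); return cv2.minAreaRect(P*1000)
E
python3 - <<'E'
from meas import *
im=load('wrist1'); hsv=cv2.cvtColor(im['color'],cv2.COLOR_RGB2HSV)
def comps(m,roi):
    x,y,w,h=roi; mm=np.zeros_like(m); mm[y:y+h,x:x+w]=m[y:y+h,x:x+w]
    c,_=cv2.findContours(mm,cv2.RETR_EXTERNAL,cv2.CHAIN_APPROX_NONE); return max(c,key=cv2.contourArea),mm
print(hsv[265,434],hsv[293,180],hsv[280,205],hsv[250,222],hsv[275,190])
mw=cv2.inRange(hsv,(3,90,60),(22,255,255))
c,_=comps(mw,(415,215,100,95)); print('walls',world_rect(im,c,.018))
mp=cv2.inRange(hsv,(0,0,0),(180,255,110))
c,_=comps(mp|mw,(405,210,115,105)); print('plate',world_rect(im,c,.006))
c,_=comps(mw,(150,240,75,80)); print('disc',world_rect(im,c,.061),cv2.minEnclosingCircle(onz(im,c.reshape(-1,2),.064)[:,:2].astype(np.float32)))
x,y,w,h=60,170,240,230
cv2.imwrite('pics/w1a.png',cv2.resize(cv2.cvtColor(im['color'][225:325,140:250],cv2.COLOR_RGB2BGR),None,fx=6,fy=6,interpolation=cv2.INTER_CUBIC))
E
```

```text
[ 14 190 141] [ 18 255 166] [ 18 255 170] [24 30 43] [ 18 255 170]
walls ((520.4750366210938, 22.882047653198242), (79.45440673828125, 78.78074645996094), 80.7302017211914)
plate ((520.659912109375, 22.662914276123047), (110.8759765625, 111.32213592529297), 80.60209655761719)
disc ((476.3307189941406, -267.9044494628906), (53.3531494140625, 55.36541748046875), 18.630359649658203) ((0.4778166115283966, -0.26701825857162476), 0.030125640332698822)
```

View pics/w1a.png

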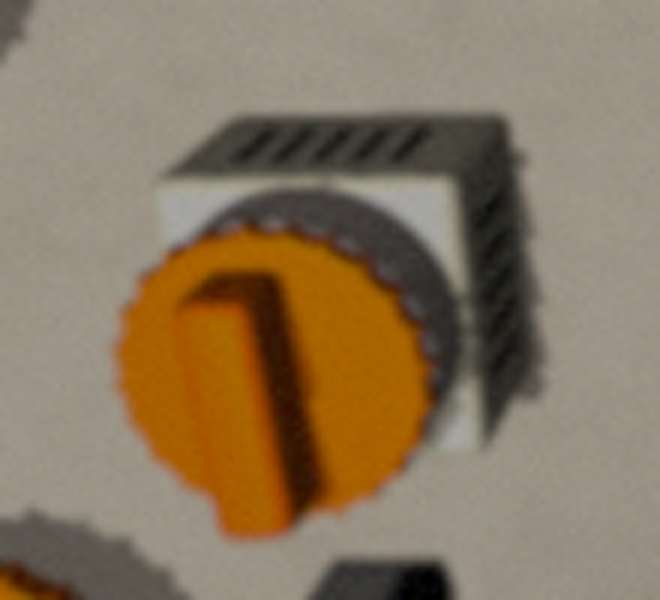

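The crop shows the foot's top-face corners at roughly (167,255), (216,255) and (219,300) in full-image pixels, with the wing on top of the cap.

```bash
python3 - <<'E'
from meas import *
im=load('wrist1')
f=lambda L:[(139.5+x/6+.5/6,224.5+y/6+.5/6) for x,y in L]
A=onz(im,f([(158,180),(455,180),(478,450)]),.04)[:,:2]; print(A)
B=onz(im,f([(240,116),(508,118)]),0)[:,:2]; print(B)
def an(a,b): d=b-a; return np.degrees(np.arctan2(d[1],d[0]))%90, np.linalg.norm(d)
print(an(A[0],A[1]),an(A[1],A[2]),an(B[0],B[1]),'centre',(A[0]+A[2])/2)
# wing top corners z=.082 
W=onz(im,f([(180,305),(245,300),(292,528),(228,540)]),.082)[:,:2]; print(W,W.mean(0),an(W[0],W[3]),an(W[1],W[2]),an(W[0],W[1]))
h=cv2.cvtColor(im['color'],cv2.COLOR_RGB2HSV); m=cv2.inRange(h,(3,90,60),(22,255,255))[240:318,150:225]
# disc: right half edge points circle fit at z=.064
pts=f([(118,360),(435,370),(275,228),(150,460)]); P=onz(im,pts,.061)[:,:2]
M=np.c_[2*P,np.ones(len(P))]; s=np.linalg.lstsq(M,(P**2).sum(1),rcond=None)[0]; print('disc',s[:2],np.sqrt(s[2]+s[0]**2+s[1]**2))
E
```

```text
[[ 0.4456 -0.2881]
 [ 0.4538 -0.2371]
 [ 0.5042 -0.2459]]
[[ 0.4466 -0.2891]
 [ 0.4552 -0.2386]]
(np.float64(80.91459653679631), np.float64(0.051684217809338476)) (np.float64(80.10421891443522), np.float64(0.05121706964122158)) (np.float64(80.4139005288263), np.float64(0.051224528905652024)) centre [ 0.4749 -0.267 ]
[[ 0.4545 -0.2694]
 [ 0.4553 -0.2591]
 [ 0.4946 -0.2627]
 [ 0.4951 -0.2737]] [ 0.4749 -0.2662] (np.float64(84.0151747297371), np.float64(0.040878121396648266)) (np.float64(84.67248940909327), np.float64(0.03953093303878351)) (np.float64(85.6735721218237), np.float64(0.010352040589297173))
disc [ 0.4775 -0.2681] 0.027247875179424397
```

```bash
python3 - <<'E'
from meas import *
im=load('wrist1'); print('purple',onz(im,[(112,217),(137,217),(88,217)],.008)); print('big',onz(im,[(131,346)],.02), onz(im,[(97,346),(165,346)],.01))
o=ctrl.get_obs(); print(o['tool_pos'],np.degrees(ty(o)[0]))
for p in ((0.4752,-0.267,0.20),(0.4752,-0.267,0.10),(0.4752,-0.267,0.015)): print(row(p,np.radians(80.5),o))
E
```

```text
purple [[ 0.4026 -0.3512  0.008 ]
 [ 0.4072 -0.3235  0.008 ]
 [ 0.3982 -0.3782  0.008 ]]
big [[ 0.5568 -0.3753  0.02  ]] [[ 0.5561 -0.4255  0.01  ]
 [ 0.5686 -0.34    0.01  ]]
[ 0.4294 -0.1206  0.2499] 80.87007870700295
(array([ -6.85, -13.73,   4.99]), array([-0.05, -0.07,  0.37]))
(array([ -6.87, -13.72,  14.99]), array([-0.05, -0.07,  0.37]))
(array([ -6.88, -13.71,  23.49]), array([-0.05, -0.07,  0.37]))
```

Request:
play_rows(motion=[[[-1,-2.9,-5.5,2,0,0,0.37],[-1,-5.2,-10.5,5,0,0,0.37],[-1,-6.87,-13.72,10,0,0,0.37],[-1,-6.87,-13.72,12,0,0,0.37],[-1,-6.87,-13.72,12,0,0,0.37],[-1,-6.87,-13.72,12,0,0,0.37]]], newtons=40)

```text
t: 2.7
tool_pos: [0.4762, -0.2663, 0.1313]
tool_rot: [0.258, 3.131, -0.003]
contact_force: [0.4, -0.8, 0.2]
opening: 0.0853
```

```bash
python3 - <<'E'
from h import *
snap('wrist','wrist2'); o=ctrl.get_obs(); print(o['tool_pos'],np.degrees(ty(o)[0]),o['q'])
E
```

```text
[ 0.47646782 -0.26660435  0.13188055] 80.59279446958674 [-6.45828819e-01 -5.42996705e-02  1.89061820e+00 -1.27402723e-03
  1.30278793e+00 -2.05210442e+00]
```

View pics/wrist2.png

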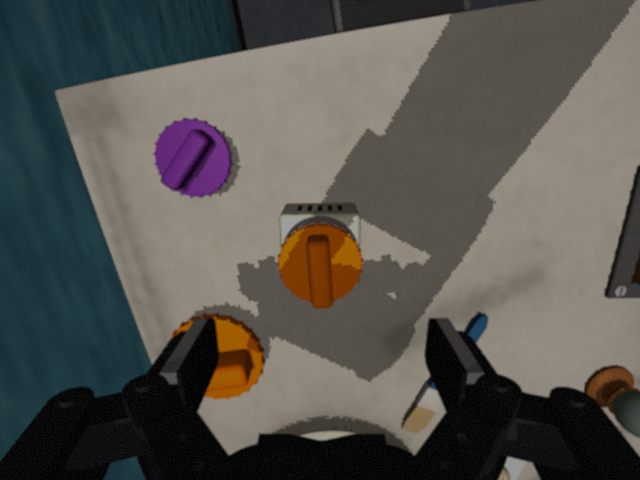

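The canister stands centred between the jaws at column 320, cap disc at (320,263). I crop it for a second measurement.

```bash
python3 - <<'E'
from meas import *
im=load('wrist2')
cv2.imwrite('pics/w2a.png',cv2.resize(cv2.cvtColor(im['color'][195:315,265:375],cv2.COLOR_RGB2BGR),None,fx=5,fy=5,interpolation=cv2.INTER_CUBIC))
E
```

```text
(no output)
```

View pics/w2a.png

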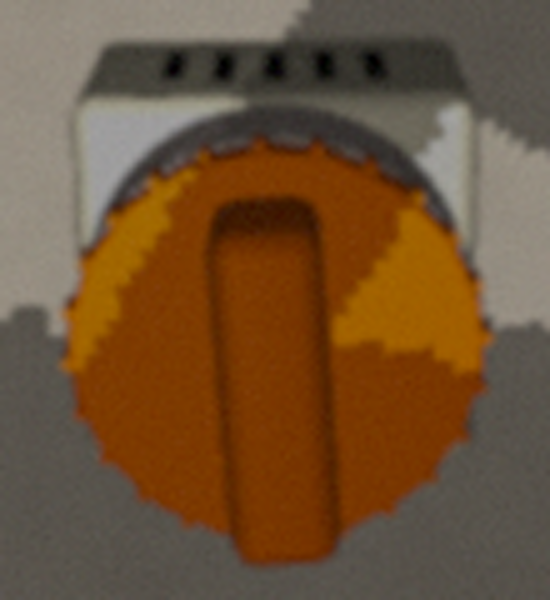

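```bash
python3 - <<'E'
from meas import *
im=load('wrist2'); o=ctrl.get_obs()
f=lambda L:[(264.5+(x+.5)/5,194.5+(y+.5)/5) for x,y in L]
def an(a,b): d=b-a; return np.degrees(np.arctan2(d[1],d[0])), np.linalg.norm(d)
A=onz(im,f([(77,99),(473,97)]),.04)[:,:2]; B=onz(im,f([(103,41),(463,39)]),0)[:,:2]
u=np.array([np.cos(np.radians(-9.5)),np.sin(np.radians(-9.5))])
for Q in (A,B): print(Q,an(*Q),'c',Q.mean(0)+u*.027)
W=onz(im,f([(212,215),(322,215),(337,555),(237,560)]),.082)[:,:2]; print(W,W.mean(0),an(W[0],W[3]),an(W[1],W[2]))
pts=f([(68,330),(487,340),(265,143),(140,495),(440,460)]); P=onz(im,pts,.062)[:,:2]
M=np.c_[2*P,np.ones(len(P))]; s=np.linalg.lstsq(M,(P**2).sum(1),rcond=None)[0]; print('disc',s[:2],np.sqrt(s[2]+s[0]**2+s[1]**2))
E
```

```text
[[ 0.4453 -0.2893]
 [ 0.4534 -0.2379]] (np.float64(81.00008657727237), np.float64(0.05202524426492874)) c [ 0.476 -0.268]
[[ 0.4455 -0.2898]
 [ 0.454  -0.2356]] (np.float64(81.02230281669104), np.float64(0.05480767718251047)) c [ 0.4764 -0.2672]
[[ 0.4516 -0.2706]
 [ 0.4536 -0.2587]
 [ 0.495  -0.2634]
 [ 0.4938 -0.2751]] [ 0.4735 -0.267 ] (np.float64(-6.087307516244198), np.float64(0.04237560667394397)) (np.float64(-6.532682607303634), np.float64(0.041694522643251984))
disc [ 0.4757 -0.2677] 0.026199212454535572
```

```bash
python3 - <<'E'
from meas import *
o=ctrl.get_obs(); print(row((0.4755,-0.2675,0.015),np.radians(80.8),o))
E
```

```text
(array([ 0.1 , -0.08, 11.69]), array([-0.13,  0.09, -0.21]))
```

Request:
play_rows(motion=[[[-1,0.1,-0.1,4,-0.1,0.1,-0.2],[-1,0.1,-0.1,8,-0.1,0.1,-0.2],[-1,0.1,-0.1,11,-0.1,0.1,-0.2],[-1,0.1,-0.1,11.7,-0.1,0.1,-0.2],[-1,0.1,-0.1,11.7,-0.1,0.1,-0.2],[-1,0.1,-0.1,11.7,-0.1,0.1,-0.2],[0.6,0.1,-0.1,11.7,-0.1,0.1,-0.2],[0.6,0.1,-0.1,11.7,-0.1,0.1,-0.2],[0.6,0.1,-0.1,11.7,-0.1,0.1,-0.2],[0.6,0.1,-0.1,11.7,-0.1,0.1,-0.2],[0.6,0.1,-0.1,11.7,-0.1,0.1,-0.2],[0.6,0.1,-0.1,11.7,-0.1,0.1,-0.2]]], newtons=40)

```text
t: 4.25
tool_pos: [0.4761, -0.2677, 0.016]
tool_rot: [0.253, 3.13, -0.0]
contact_force: [0.5, 2.3, 6.3]
opening: 0.0531
```

```bash
python3 - <<'E'
from h import *
o=ctrl.get_obs(); print(o['tool_pos'],np.degrees(ty(o)[0]),o['opening'],o['contact_force'])
print(row((0.4755,-0.2675,0.10),np.radians(80.7),o),row((0.5206,0.0228,0.10),np.radians(80.7),o))
E
```

```text
[ 0.47614806 -0.26772487  0.01603398] 80.77631166610344 0.053118348073732155 [0.5157068  2.30475145 6.25633163]
(array([ 0.06,  0.01, -8.4 ]), array([-0.  ,  0.06,  0.08])) (array([ 0.26, 29.39, -8.4 ]), array([-0.  ,  0.06,  0.08]))
```

Request:
play_rows(motion=[[[0.6,0,0,-2,0,0,0],[0.6,0,0.5,-5.5,0,0,0],[0.6,0.1,4,-7,0,0,0],[0.6,0.1,8.5,-7,0,0,0],[0.6,0.15,13,-7,0,0,0],[0.6,0.2,17.5,-7,0,0,0],[0.6,0.2,22,-7,0,0,0],[0.6,0.25,26,-7,0,0,0],[0.6,0.26,28.5,-6,0,0,0],[0.6,0.26,29.4,-5,0,0,0],[0.6,0.26,29.4,-5,0,0,0],[0.6,0.26,29.4,-5,0,0,0]]])

```text
t: 5.75
tool_pos: [0.5203, 0.022, 0.0656]
tool_rot: [0.254, 3.131, -0.001]
contact_force: [-0.1, -0.6, -7.2]
opening: 0.0533
```

```bash
python3 - <<'E'
from h import *
a=snap('scene','scene3');b=snap('side','side3'); c=snap('wrist','wrist3')
o=ctrl.get_obs(); print(o['tool_pos'],np.degrees(ty(o)[0]),o['opening'],o['contact_force'])
cr=lambda im,x,y,w,h:cv2.resize(cv2.cvtColor(im['color'][y:y+h,x:x+w],cv2.COLOR_RGB2BGR),(390,390*h//w),interpolation=cv2.INTER_CUBIC)
cv2.imwrite('pics/c3.png',np.hstack([cr(a,210,200,130,110),cr(b,290,200,130,110)]))
E
```

```text
[0.52100341 0.02203327 0.06648029] 80.70275348314765 0.05308829263787956 [ 0.03140435 -0.64262432 -7.43462412]
```

View pics/c3.png

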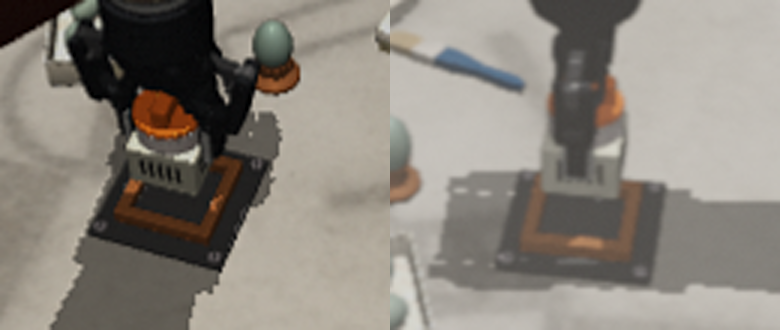

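View pics/wrist3.png

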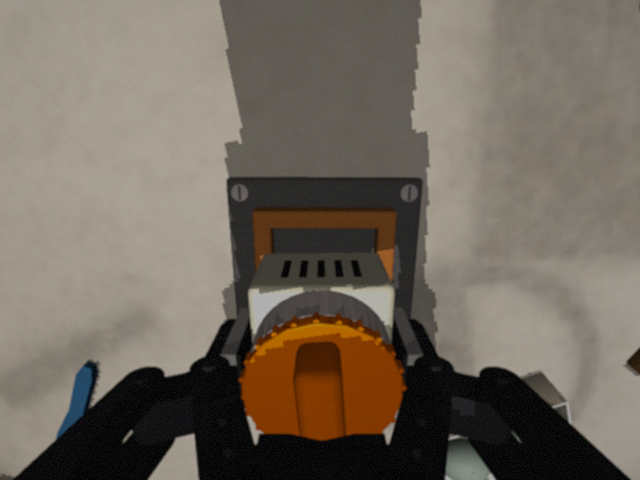

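The wrist view shows the canister's near face directly above the pocket, with the fixture's near wall at rows 210–228 and the plate's near edge at row 178. I measure both in this one view.

```bash
python3 - <<'E'
from h import *
c=load('wrist3')
cv2.imwrite('pics/w3a.png',cv2.resize(cv2.cvtColor(c['color'][170:300,225:425],cv2.COLOR_RGB2BGR),None,fx=4,fy=4,interpolation=cv2.INTER_CUBIC))
E
```

```text
(no output)
```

View pics/w3a.png

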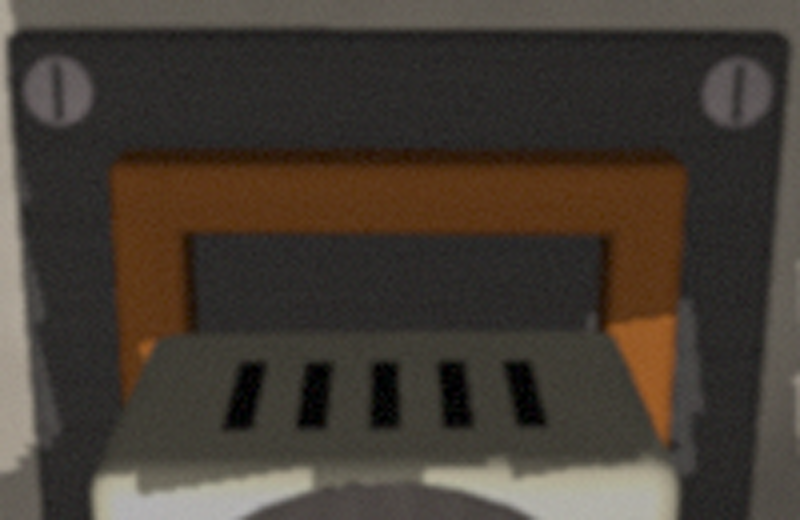

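```bash
python3 - <<'E'
from meas import *
im=load('wrist3'); o=ctrl.get_obs(); th,R=ty(o); zb=o['tool_pos'][2]-.016
f=lambda L:[(224.5+(x+.5)/4,169.5+(y+.5)/4) for x,y in L]
def T(L,z): 
    P=onz(im,f(L),z); return (P-o['tool_pos'])@R*1000
# tool coords (mm)
print('can bottom edge',T([(155,335),(615,333)],zb)[:,:2])
print('can top edge',T([(95,475),(678,465)],zb+.04)[:,:2])
print('wall top outer',T([(110,165),(687,165)],.018)[:,:2])
print('wall inner near',T([(187,234),(608,234)],.018)[:,:2])
print('plate',T([(10,33),(790,33)],.006)[:,:2])
E
```

```text
can bottom edge [[ 26.078  -27.1193]
 [ 26.4178  25.9639]]
can top edge [[ 26.7362 -26.3711]
 [ 27.8178  25.6714]]
wall top outer [[ 38.8717 -37.5001]
 [ 38.9969  39.7526]]
wall inner near [[ 29.3101 -27.5637]
 [ 29.4064  29.6195]]
plate [[ 54.8826 -52.6925]
 [ 55.0466  55.3749]]
```

Request:
play_rows(motion=[[[0.6,0.04,0.14,0.5,0,0,0],[0.6,0.04,0.14,2,0,0,0],[0.6,0.04,0.14,2.8,0,0,0],[0.6,0.04,0.14,2.8,0,0,0],[0.6,0.04,0.14,3.2,0,0,0],[0.6,0.04,0.14,3.5,0,0,0],[0.6,0.04,0.14,3.8,0,0,0],[0.6,0.04,0.14,3.8,0,0,0]]])

```text
t: 6.9
tool_pos: [0.5207, 0.0235, 0.0282]
tool_rot: [0.254, 3.13, -0.0]
contact_force: [-1.0, 0.4, -7.2]
opening: 0.0531
```

```bash
python3 - <<'E'
from h import *
c=snap('wrist','wrist4')
o=ctrl.get_obs(); print(o['tool_pos'],np.degrees(ty(o)[0]),o['opening'],o['contact_force'],o['wrist_torque'])
cv2.imwrite('pics/w4a.png',cv2.resize(cv2.cvtColor(c['color'][180:340,215:435],cv2.COLOR_RGB2BGR),None,fx=3,fy=3,interpolation=cv2.INTER_CUBIC))
E
```

```text
[0.52082028 0.02348354 0.02838624] 80.70613767577143 0.053125256017065234 [-0.23143261  0.10542373 -7.45676716] [-0.0219921   0.02740796  0.0290709 ]
```

View pics/w4a.png

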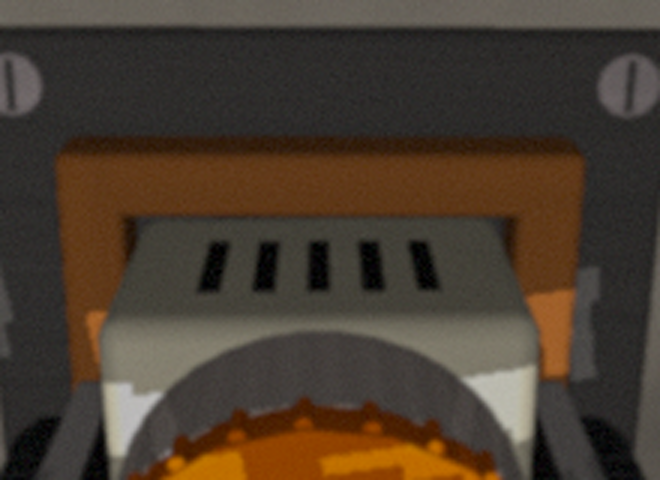

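The foot is inside the walls and the wrist carries only its weight, so it slid in freely. I go down the last 6.4 mm.

Request:
play_rows(motion=[[[0.6,0,0,0.25,0,0,0],[0.6,0,0,0.45,0,0,0],[0.6,0,0,0.6,0,0,0],[0.6,0,0,0.7,0,0,0],[0.6,0,0,0.7,0,0,0]]])

```text
t: 7.58
tool_pos: [0.5209, 0.0235, 0.0221]
tool_rot: [0.254, 3.13, -0.001]
contact_force: [-4.8, -0.1, 1.4]
opening: 0.0527
```

```bash
python3 - <<'E'
from h import *
o=ctrl.get_obs(); print(o['tool_pos'],np.degrees(ty(o)[0]),o['opening'],o['contact_force'],o['wrist_torque'])
E
```

```text
[0.52085352 0.02347986 0.02206568] 80.70998386692288 0.052692243078518095 [-4.81675497 -0.13007379  1.39013647] [0.11390283 0.79942373 0.0536061 ]
```

Request:
play_rows(motion=[[[-1,0,0,0,0,0,0],[-1,0,0,0,0,0,0],[-1,0,0,0,0,0,0],[-1,0,0,0,0,0,0],[-1,0,0,0,0,0,0],[-1,0,0,-3,0,0,0],[-1,0,0,-7,0,0,0],[-1,0,0,-11,0,0,0],[-1,0,0,-11,0,0,0],[-1,0,0,-11,0,0,0]]])

```text
t: 8.82
tool_pos: [0.5203, 0.0236, 0.1314]
tool_rot: [0.254, 3.131, -0.001]
contact_force: [0.4, 0.4, -0.6]
opening: 0.0855
```

```bash
python3 - <<'E'
from h import *
c=snap('wrist','wrist5'); a=snap('side','side5')
o=ctrl.get_obs(); print(o['tool_pos'],np.degrees(ty(o)[0]),o['opening'],o['contact_force'],o['wrist_torque'])
cv2.imwrite('pics/w5a.png',cv2.resize(cv2.cvtColor(c['color'][180:330,235:405],cv2.COLOR_RGB2BGR),None,fx=4,fy=4,interpolation=cv2.INTER_CUBIC))
cv2.imwrite('pics/w5b.png',cv2.resize(cv2.cvtColor(a['color'][220:310,300:410],cv2.COLOR_RGB2BGR),None,fx=5,fy=5,interpolation=cv2.INTER_CUBIC))
E
```

```text
[0.51953138 0.02363439 0.13015108] 80.70936106600372 0.08527534637308906 [ 0.11499491  0.91512396 -0.30058918] [ 0.02090822 -0.01578695 -0.02634988]
```

View pics/w5a.png

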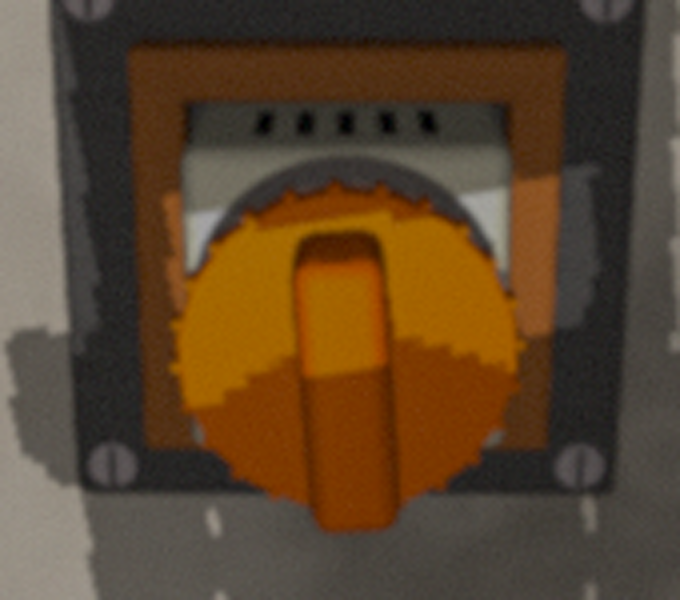

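View pics/w5b.png

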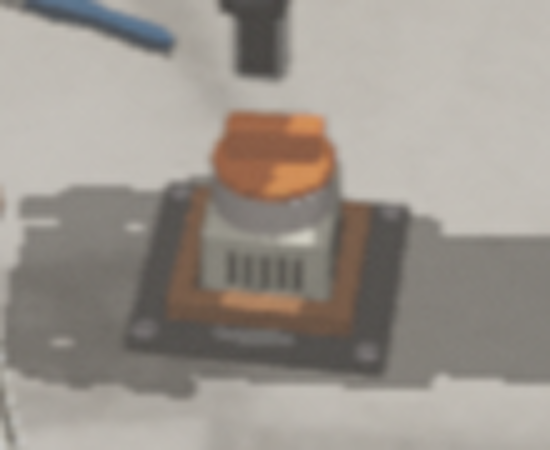

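The canister stands upright in the pocket, its foot inside all four walls, with the wing still near the locked direction. I measure the wing axis and angle next.

```bash
python3 - <<'E'
from meas import *
im=load('wrist5'); o=ctrl.get_obs()
f=lambda L:[(234.5+(x+.5)/4,179.5+(y+.5)/4) for x,y in L]
def an(a,b): d=b-a; return np.degrees(np.arctan2(d[1],d[0])), np.linalg.norm(d)
W=onz(im,f([(296,262),(381,258),(397,525),(317,530)]),.088)[:,:2]; print(W.mean(0),an(W[0],W[3]),an(W[1],W[2]))
pts=f([(172,340),(522,335),(345,185),(275,500),(440,495)]); P=onz(im,pts,.067)[:,:2]
M=np.c_[2*P,np.ones(len(P))]; s=np.linalg.lstsq(M,(P**2).sum(1),rcond=None)[0]; print('disc',s[:2],np.sqrt(s[2]+s[0]**2+s[1]**2))
A=onz(im,f([(183,150),(510,142)]),.046)[:,:2]; u=np.array([np.cos(np.radians(-9.3)),np.sin(np.radians(-9.3))]); print('foot',an(*A),A.mean(0)+u*.027)
B=onz(im,f([(128,47),(566,45),(550,450),(147,450)]),.018)[:,:2]; print('walls',B.mean(0),an(B[0],B[1]))
for x in (0.1,): print(row((0.5205,0.0232,0.066),np.radians(84),o))
E
```

```text
[0.5189 0.0236] (np.float64(-5.601074359994397), np.float64(0.04039416682365788)) (np.float64(-5.528124340961731), np.float64(0.04015486767956964))
disc [0.5212 0.0233] 0.027024175828698874
foot (np.float64(82.23917307323327), np.float64(0.05245275235427781)) [0.5201 0.0231]
walls [0.5208 0.0232] (np.float64(81.05798500707569), np.float64(0.07720778090751106))
(array([-0.12, -0.02,  6.41]), array([-0.02, -0.12, -3.29]))
```

Request:
play_rows(motion=[[[-1,-0.1,0,2.5,0,-0.1,-3.7],[-1,-0.1,0,4.5,0,-0.1,-3.7],[-1,-0.1,0,5.7,0,-0.1,-3.7],[-1,-0.1,0,5.7,0,-0.1,-3.7],[-1,-0.1,0,5.7,0,-0.1,-3.7]]], newtons=25)

```text
t: 9.55
tool_pos: [0.5208, 0.0234, 0.0737]
tool_rot: [0.153, 3.137, -0.001]
contact_force: [0.8, -0.5, 0.5]
opening: 0.085
```

```bash
python3 - <<'E'
from h import *
o=ctrl.get_obs(); print(o['tool_pos'],np.degrees(ty(o)[0]),o['opening'],o['contact_force'],o['wrist_torque'])
print(row((0.5205,0.0233,0.073),np.radians(84.4),o))
E
```

```text
[0.5208479  0.02342978 0.0736628 ] 84.41266666896051 0.08502945098373495 [ 0.7549529  -0.51910776  0.52322126] [-0.01531623 -0.02098351  0.02168249]
(array([ 0.03, -0.02,  0.07]), array([-0.03,  0.02,  0.01]))
```

Now I close on the wing at this height.

Request:
play_rows(motion=[[[0.2,0,0,0,0,0,0],[0.6,0,0,0,0,0,0],[1,0,0,0,0,0,0],[1,0,0,0,0,0,0],[1,0,0,0,0,0,0],[1,0,0,0,0,0,0],[1,0,0,0,0,0,0],[1,0,0,0,0,0,0]]], newtons=25)

```text
t: 10.55
tool_pos: [0.5211, 0.0234, 0.0739]
tool_rot: [0.153, 3.137, -0.001]
contact_force: [0.0, 0.8, 1.5]
opening: 0.0121
```

```bash
python3 - <<'E'
from h import *
o=ctrl.get_obs(); print(o['tool_pos'],np.degrees(ty(o)[0]),o['opening'],o['contact_force'],o['wrist_torque'])
c=snap('wrist','wrist6');a=snap('side','side6');s=snap('scene','scene6')
cr=lambda im,x,y,w,h:cv2.resize(cv2.cvtColor(im['color'][y:y+h,x:x+w],cv2.COLOR_RGB2BGR),(390,390*h//w),interpolation=cv2.INTER_CUBIC)
cv2.imwrite('pics/c6.png',np.hstack([cr(s,220,200,100,100),cr(a,300,200,100,100)]))
E
```

```text
[0.5210527  0.0234033  0.07392618] 84.40799590724616 0.012094500303239228 [0.04612319 0.78925773 1.4998733 ] [0.06331931 0.03077337 0.01929884]
```

View pics/c6.png

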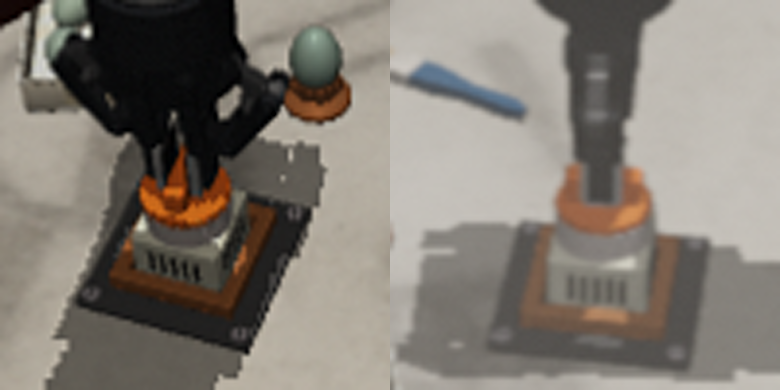

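View pics/wrist6.png

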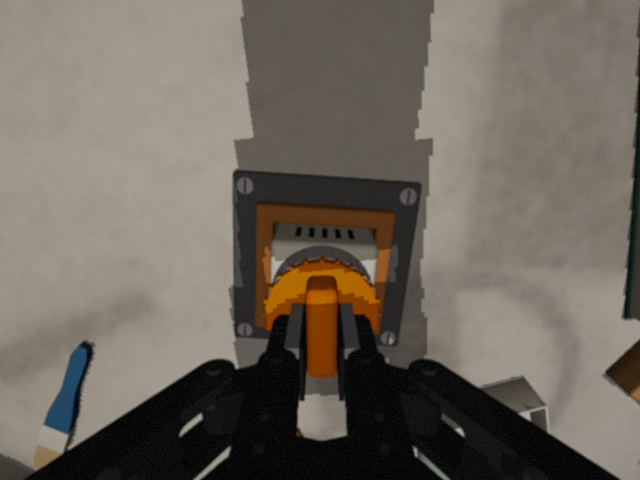

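The wing is gripped at a 12 mm opening. Now I try one way in small steps, watching the wrist moment.

Request:
play_rows(motion=[[[1,0,0,0,0,0,3],[1,0,0,0,0,0,6],[1,0,0,0,0,0,9],[1,0,0,0,0,0,11],[1,0,0,0,0,0,11]]])

```text
t: 11.32
tool_pos: [0.521, 0.0233, 0.0739]
tool_rot: [0.453, 3.108, -0.001]
contact_force: [0.3, -0.7, 3.1]
opening: 0.0127
```

```bash
cat > st.py <<'E'
from h import *
np.set_printoptions(precision=4,suppress=True)
o=ctrl.get_obs(); print(o['t'],o['tool_pos'],np.degrees(ty(o)[0]),o['opening'],o['contact_force'],o['wrist_torque'])
E
python3 st.py
```

```text
11.325 [0.521  0.0233 0.0739] 73.41315960183235 0.012656949764818603 [ 0.2889 -0.7204  3.0904] [-0.0274  0.0607  0.0074]
```

Request:
play_rows(motion=[[[1,0,0,0,0,0,2],[1,0,0,0,0,0,4],[1,0,0,0,0,0,4]]])

```text
t: 11.7
tool_pos: [0.521, 0.0233, 0.0739]
tool_rot: [0.562, 3.09, -0.001]
contact_force: [0.6, -1.0, 2.2]
opening: 0.012
```

```bash
python3 st.py
```

```text
11.7 [0.521  0.0233 0.0739] 69.38468232494552 0.012047011786405255 [ 0.646  -1.03    2.2185] [-0.0576  0.0171 -0.048 ]
```

Request:
play_rows(motion=[[[1,0,0,0,0,0,1.5],[1,0,0,0,0,0,3],[1,0,0,0,0,0,3]]])

```text
t: 12.08
tool_pos: [0.521, 0.0233, 0.0739]
tool_rot: [0.643, 3.074, -0.001]
contact_force: [0.2, -0.3, 1.9]
opening: 0.0123
```

```bash
python3 st.py
```

```text
12.075 [0.521  0.0233 0.0739] 66.35710574603476 0.012257741563444769 [ 0.2492 -0.2714  1.9455] [-0.0547  0.0007 -0.0625]
```

Request:
play_rows(motion=[[[1,0,0,0,0,0,1.5],[1,0,0,0,0,0,3],[1,0,0,0,0,0,3]]])

```text
t: 12.45
tool_pos: [0.521, 0.0233, 0.0739]
tool_rot: [0.724, 3.056, -0.001]
contact_force: [0.2, 0.1, 2.2]
opening: 0.0122
```

```bash
python3 st.py
```

```text
12.45 [0.521  0.0233 0.0739] 63.33946719157751 0.012172832313185682 [0.1902 0.0987 2.1589] [-0.0734  0.0307  0.011 ]
```

Request:
play_rows(motion=[[[1,0,0,0,0,0,1.5],[1,0,0,0,0,0,3],[1,0,0,0,0,0,3]]])

```text
t: 12.82
tool_pos: [0.521, 0.0233, 0.0739]
tool_rot: [0.805, 3.036, -0.001]
contact_force: [0.1, -0.8, 2.4]
opening: 0.0121
```

```bash
python3 st.py
```

```text
12.825 [0.521  0.0233 0.0739] 60.309094253977314 0.012144910211551096 [ 0.1485 -0.7748  2.3911] [-0.048  -0.0184  0.048 ]
```

Request:
play_rows(motion=[[[1,0,0,0,0,0,1.5],[1,0,0,0,0,0,3],[1,0,0,0,0,0,3]]])

```text
t: 13.2
tool_pos: [0.5212, 0.0232, 0.0739]
tool_rot: [0.884, 3.013, -0.001]
contact_force: [0.4, -0.9, 1.5]
opening: 0.0122
```

```bash
python3 st.py; python3 - <<'E'
from h import *
c=snap('wrist','wrist7')
cv2.imwrite('pics/w7.png',cv2.resize(cv2.cvtColor(c['color'][160:400,200:440],cv2.COLOR_RGB2BGR),None,fx=2.4,fy=2.4,interpolation=cv2.INTER_CUBIC))
E
```

```text
13.2 [0.5212 0.0232 0.0739] 57.2988902486228 0.012205705725708704 [ 0.3582 -0.8976  1.4718] [-0.2139 -0.0943  0.2153]
```

View pics/w7.png

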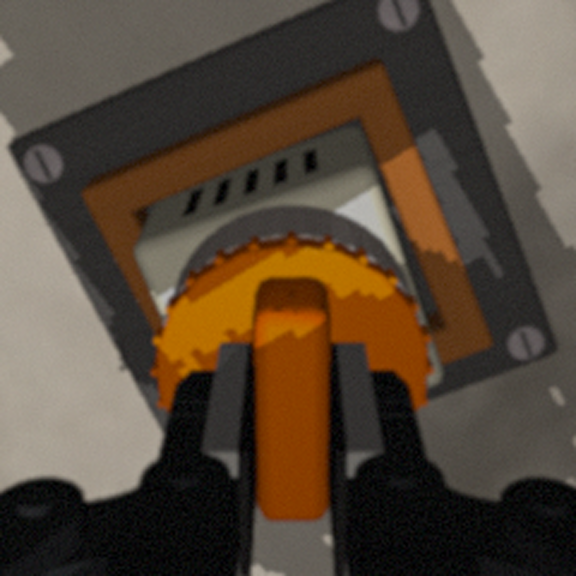

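The wrist moment rose to 0.2 N m at 27°, and the canister looks slightly turned in its pocket. One more small step will tell.

Request:
play_rows(motion=[[[1,0,0,0,0,0,1],[1,0,0,0,0,0,1.5],[1,0,0,0,0,0,1.5]]])

```text
t: 13.62
tool_pos: [0.5213, 0.023, 0.0739]
tool_rot: [0.923, 3.001, -0.001]
contact_force: [1.6, -0.6, 0.3]
opening: 0.0125
```

```bash
python3 st.py
```

```text
13.625 [0.5213 0.023  0.0739] 55.807976361516154 0.012502371214674034 [ 1.6486 -0.6086  0.2625] [-0.3991 -0.2433  0.3094]
```

The moment keeps climbing, to 0.31 N m plus side moments, so this is the stop and clockwise from above is the wrong way. I turn back and go on the other way.

Request:
play_rows(motion=[[[1,0,0,0,0,0,-5],[1,0,0,0,0,0,-11],[1,0,0,0,0,0,-17],[1,0,0,0,0,0,-23],[1,0,0,0,0,0,-28.5],[1,0,0,0,0,0,-34],[1,0,0,0,0,0,-40],[1,0,0,0,0,0,-40]]])

```text
t: 14.62
tool_pos: [0.5211, 0.0233, 0.0739]
tool_rot: [-0.156, 3.137, -0.001]
contact_force: [-0.3, 0.5, 2.9]
opening: 0.0122
```

```bash
python3 st.py
```

```text
14.625 [0.5211 0.0233 0.0739] 95.7000561746929 0.01224811968664056 [-0.3284  0.5293  2.9251] [0.1076 0.072  0.0895]
```

Request:
play_rows(motion=[[[1,0,0,0,0,0,-4],[1,0,0,0,0,0,-8],[1,0,0,0,0,0,-12],[1,0,0,0,0,0,-12]]])

```text
t: 15.12
tool_pos: [0.521, 0.0235, 0.0739]
tool_rot: [-0.479, 3.104, 0.0]
contact_force: [0.3, -0.6, 2.1]
opening: 0.0122
```

```bash
python3 st.py
```

```text
15.125 [0.521  0.0235 0.0739] 107.55967140951985 0.012180117083363634 [ 0.3473 -0.5702  2.0585] [0.0677 0.0066 0.0827]
```

Request:
play_rows(motion=[[[1,0,0,0,0,0,-2],[1,0,0,0,0,0,-4],[1,0,0,0,0,0,-6],[1,0,0,0,0,0,-6]]])

```text
t: 15.62
tool_pos: [0.521, 0.0236, 0.0739]
tool_rot: [-0.642, 3.075, 0.0]
contact_force: [-0.1, 0.4, 2.1]
opening: 0.0122
```

```bash
python3 st.py
```

```text
15.625 [0.521  0.0236 0.0739] 113.58367696025812 0.012207562467166025 [-0.1139  0.3707  2.0884] [-0.0331 -0.0178  0.0313]
```

Request:
play_rows(motion=[[[1,0,0,0,0,0,-3],[1,0,0,0,0,0,-6],[1,0,0,0,0,0,-9],[1,0,0,0,0,0,-9]]])

```text
t: 16.12
tool_pos: [0.5209, 0.0236, 0.0739]
tool_rot: [-0.88, 3.015, 0.0]
contact_force: [0.0, -0.2, 2.1]
opening: 0.0121
```

```bash
python3 st.py
```

```text
16.125 [0.5209 0.0236 0.0739] 122.54914410283648 0.012069881419530314 [ 0.0326 -0.2023  2.1353] [-0.0805  0.0042  0.0446]
```

It has gone 38° past the start with no resistance, so counter-clockwise is the free direction. I carry on to about 70°.

Request:
play_rows(motion=[[[1,0,0,0,0,0,-5],[1,0,0,0,0,0,-10],[1,0,0,0,0,0,-15],[1,0,0,0,0,0,-15]]])

```text
t: 16.62
tool_pos: [0.5209, 0.0236, 0.0739]
tool_rot: [-1.264, 2.876, 0.0]
contact_force: [0.2, 0.0, 1.7]
opening: 0.0122
```

```bash
python3 st.py
```

```text
16.625 [0.5209 0.0236 0.0739] 137.45708949004876 0.012249869805603017 [0.1618 0.0239 1.7011] [0.0266 0.0035 0.025 ]
```

Request:
play_rows(motion=[[[1,0,0,0,0,0,-5],[1,0,0,0,0,0,-10],[1,0,0,0,0,0,-15],[1,0,0,0,0,0,-15]]])

```text
t: 17.12
tool_pos: [0.5209, 0.0237, 0.0739]
tool_rot: [-1.625, 2.688, 0.0]
contact_force: [0.8, 0.3, 2.4]
opening: 0.0124
```

```bash
python3 st.py; python3 - <<'E'
from h import *
c=snap('wrist','wrist8')
cv2.imwrite('pics/w8.png',cv2.resize(cv2.cvtColor(c['color'][160:400,200:440],cv2.COLOR_RGB2BGR),None,fx=2.4,fy=2.4,interpolation=cv2.INTER_CUBIC))
E
```

```text
17.125 [0.5209 0.0237 0.0739] 152.32347059671235 0.012402463812021243 [0.8197 0.2665 2.3833] [ 0.0428 -0.0239  0.0256]
```

View pics/w8.png

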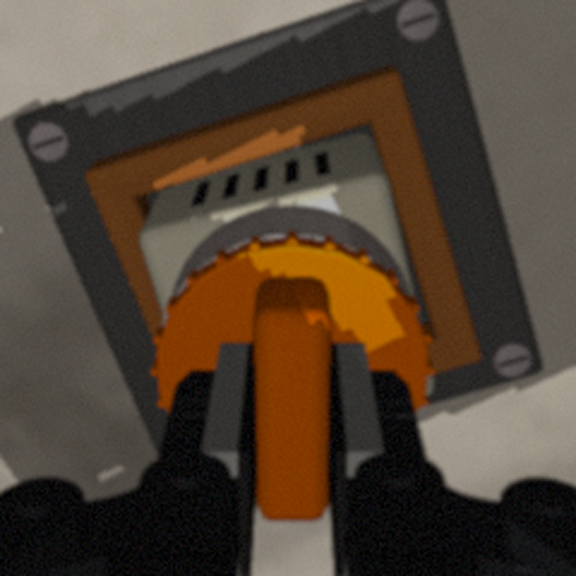

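The cap is now about 70° round relative to the fixture and the canister is still seated. I lift slowly and check the force.

Request:
play_rows(motion=[[[1,0,0,-0.2,0,0,0],[1,0,0,-0.4,0,0,0],[1,0,0,-0.6,0,0,0],[1,0,0,-0.6,0,0,0]]])

```text
t: 17.68
tool_pos: [0.5209, 0.0237, 0.08]
tool_rot: [-1.625, 2.688, -0.0]
contact_force: [0.9, -0.6, -0.8]
opening: 0.0121
```

```bash
python3 st.py
```

```text
17.675 [0.5209 0.0237 0.08  ] 152.29975442876844 0.012134259339338867 [ 0.8836 -0.6095 -0.7817] [ 0.0359 -0.001  -0.0038]
```

The force is about −0.8 N, less than the weight of a canister coming along. I lift it clear.

Request:
play_rows(motion=[[[1,0,0,-0.8,0,0,0],[1,0,0,-1.6,0,0,0],[1,0,0,-2.6,0,0,0],[1,0,0,-4,0,0,0],[1,0,0,-5.5,0,0,0],[1,0,0,-7,0,0,0],[1,0,0,-8,0,0,0],[1,0,0,-9,0,0,0],[1,0,0,-9,0,0,0],[1,0,0,-9,0,0,0],[1,0,0,-9,0,0,0],[1,0,0,-9,0,0,0]]])

```text
t: 19.18
tool_pos: [0.5206, 0.0236, 0.1695]
tool_rot: [1.625, -2.689, -0.001]
contact_force: [0.3, 0.1, -1.3]
opening: 0.0126
```

```bash
python3 st.py; python3 - <<'E'
from h import *
a=snap('side','side9');s=snap('scene','scene9');w=snap('wrist','wrist9')
cr=lambda im,x,y,w,h:cv2.resize(cv2.cvtColor(im['color'][y:y+h,x:x+w],cv2.COLOR_RGB2BGR),(260,260*h//w),interpolation=cv2.INTER_CUBIC)
cv2.imwrite('pics/c9.png',np.hstack([cr(s,200,150,150,150),cr(a,280,170,150,150),cr(w,180,100,280,280)]))
E
```

```text
19.175 [0.5206 0.0236 0.1695] 152.29695589385253 0.01257577662716006 [ 0.2906  0.0567 -1.2998] [ 0.0118  0.0188 -0.0571]
```

View pics/c9.png

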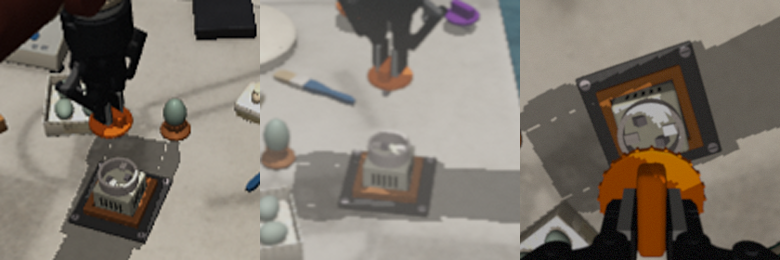

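The cap hangs level in the fingers, clear of the canister, which stands in the pocket with its collar open. One last check of its position before handing in.

```bash
python3 - <<'E'
from meas import *
im=load('wrist9'); x,y,w,h=240,130,180,150
cv2.imwrite('pics/w9a.png',cv2.resize(cv2.cvtColor(im['color'][y:y+h,x:x+w],cv2.COLOR_RGB2BGR),None,fx=4,fy=4,interpolation=cv2.INTER_CUBIC))
E
```

```text
(no output)
```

View pics/w9a.png

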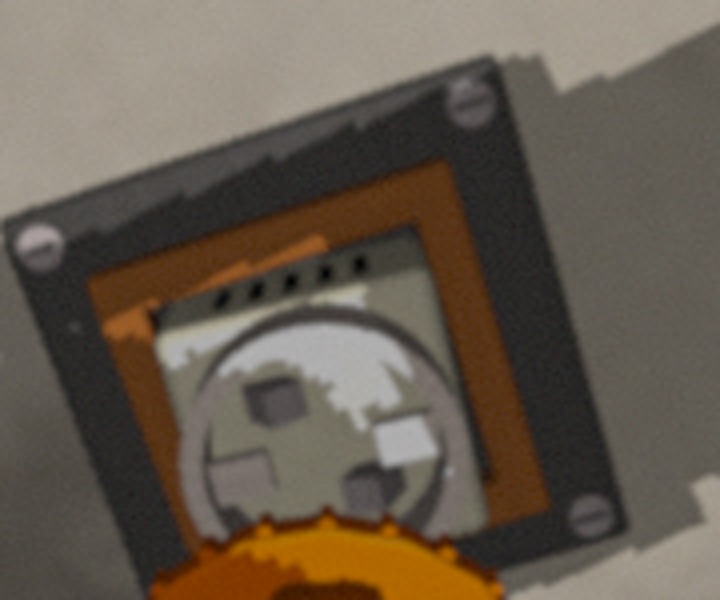

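```bash
python3 - <<'E'
from meas import *
im=load('wrist9'); f=lambda L:[(239.5+(x+.5)/4,129.5+(y+.5)/4) for x,y in L]
P=onz(im,f([(181,455),(225,350),(322,306),(410,345),(470,465)]),.064)[:,:2]
M=np.c_[2*P,np.ones(len(P))]; s=np.linalg.lstsq(M,(P**2).sum(1),rcond=None)[0]; print('collar at z=.064',s[:2],np.sqrt(s[2]+s[0]**2+s[1]**2))
W=onz(im,f([(88,282),(450,162),(550,510)]),.018)[:,:2]; print('walls centre',(W[0]+W[2])/2,np.linalg.norm(W[0]-W[1]),np.linalg.norm(W[1]-W[2]))
o=ctrl.get_obs(); print(o['tool_pos'],o['opening'],o['dq'])
sc0,sc9=load('scene0'),load('scene9'); d=cv2.absdiff(sc0['color'],sc9['color']).max(2)
for n,(x,y) in dict(egg=(301,217),box=(350,208),block=(190,218)).items(): print(n,d[y-12:y+13,x-14:x+15].mean(), (d[y-12:y+13,x-14:x+15]>60).sum())
E
```

```text
collar at z=.064 [0.5196 0.0208] 0.0257779714542888
walls centre [0.5209 0.0231] 0.07712876281644741 0.07714799121967592
[0.5208 0.0236 0.1698] 0.012231016159464255 [ 0.0007 -0.0001 -0.0011  0.0014 -0.0023 -0.0003]
egg 22.79448275862069 0
box 26.21103448275862 0
block 24.631724137931034 0
```

```bash
python3 -c "
from station import ctrl
print(ctrl.finish_job()); o=ctrl.get_obs(); print(o['t'],o['opening'],o['tool_pos'])"
```

```text
the job is handed in; nothing more can be done
None
the job is handed in; nothing more can be done
```

The canister is seated in the pocket and let go, and the cap is off. I handed the job in at about 19 s with the cap held in the air; no verdict was reported.

- **Seating:** the canister slid into the pocket carrying only its own weight. The last rise in wrist force showed it was on the floor, and I then opened the fingers and backed away.
- **Finding the direction:** turned clockwise from above, the cap met its stop at about 27–29°. I backed off at 0.31 N m, well under the 1 N m limit. Counter-clockwise it ran free with under 0.1 N m, and I turned it about 68° from its start.
- **Lifting:** the cap came straight up with only its own weight on the wrist.

**Last checks**
- The cap looks upright and still in the images, gripped at a 12 mm opening, with its disc about 95 mm above the collar.
- The collar's fitted circle at its seated height has a radius of 25.8 mm against 26 mm expected, so the canister is fully down.
- The canister's centre measured about 2.6 mm from the pocket's centre. That is within the 5 mm allowed and about what the pocket's play and the 2 mm calibration explain.
- The egg stand, specimen box and block show no movement in the scene pictures compared with the start.

No check failed or disagreed.

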